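Check the channel depth of a mount rail with a sprung depth gauge

TASK

Take the depth gauge from its stand and press its sprung probe into the channel of the aluminium rail in the blue vice until the gauge's foot sits flat and firmly on the rail; keep it pressed there for about a second without leaning hard on it, and never push the probe against anything solid but the channel's floor. Then read the colour of the scale band at which the black drag pointer has stopped, stand the gauge back upright in its stand as it was, and press the push button of that colour and no other. Leave the other things on the bench alone.

Things in the scene. Friction and masses are not known exactly. Their poses are not given: they have to be found in the camera images.
- gauge: depth gauge, 0.2 kg: rubber-soled steel foot 50 (x) x 70 (y) x 8 mm with a black upright body 30 (x) x 32 (y) mm on it, top 92 mm above the foot's underside. Origin: centre of the foot's underside, z up. Its +x face carries the coloured scale and the pointer (at the start towards world +x within 0.4 rad). Starts in its stand; a steel pin 6 mm thick, the probe, sticks out 36 mm below the foot
- gauge_grip (a point): point on the gauge's axis 68 mm above the foot's underside: grip here across the two plain y faces (32 mm)
- probe (a joint): how far (m) the probe is pushed up into the gauge: 0 free (36 mm out), 0.036 tip level with the foot. A light spring pushes it out, 1.2 N at 0 to 4 N at 0.028. With the foot flat on the rail, 0.036 minus this is the channel's depth. Beyond 0.031 (only possible against a solid face, not in the channel) the check is spoilt
- pointer (a joint): black drag pointer before the scale: 0 at the bottom (start); the probe carries it up by the same distance and it stays at the highest point reached. Bands of the scale (m): red (too deep) up to 0.012, green (right) 0.012 to 0.020, yellow (too shallow) 0.020 to 0.031; within 0.0015 of a border either colour will do
- probe_tip (a point): lowest point of the probe
- carrier (a point): top of the small steel lug on the probe that pushes the pointer up (on the scale side)
- pointer_edge (a point): lower edge of the pointer; touches the lug until the probe springs back
- stand: grey stand of the gauge: base 110 x 120 x 6 mm, on it two blocks with a 34 mm wide open slot along x between them for the probe; the gauge's foot rests across the blocks, 48 mm above the bench. 5 mm high black lips surround the foot with 4 mm to spare on each side. Origin: centre of its underside
- stand_seat (a point): where the origin of the gauge belongs in the stand (48 mm above the bench, gauge axes parallel to the stand's, scale towards the stand's +x)
- vice: low blue vice, origin at the centre of its underside; base 150 (x) x 170 (y) mm, jaws 55 mm high, screw crossbar on the -y side reaching y = -113 mm, 34 mm up. It holds an aluminium rail 150 (x) x 50 (y) mm. It lies on rubber packing: its top is 68 to 84 mm above the bench, not measured, so feel for it; it gives about 1 mm per 8 N
- channel (a point): middle of the channel in the rail's top, seen from above, at 68 mm above the bench (the lowest that the rail's top can be). The channel is 14 mm wide, runs along x through the whole rail, and is 8 to 32 mm deep (unknown). Press the gauge here with about 8 to 16 N of total force; over 25 N, even as a knock, is too hard: go slowly, about 10 mm/s
- btn_red (a joint): the red push button: 0 up, 0.006 m fully down (about 5 N); it springs back. Counts as pressed beyond 0.004. A single short press is enough
- btn_red_top (a point): centre of the top of the red button, 36 mm wide, 22 mm above the bench, on a grey round base 52 mm wide and 12 mm high
- btn_green (a joint): the green push button: 0 up, 0.006 m fully down (about 5 N); it springs back. Counts as pressed beyond 0.004. A single short press is enough
- btn_green_top (a point): centre of the top of the green button, 36 mm wide, 22 mm above the bench, on a grey round base 52 mm wide and 12 mm high
- btn_yellow (a joint): the yellow push button: 0 up, 0.006 m fully down (about 5 N); it springs back. Counts as pressed beyond 0.004. A single short press is enough
- btn_yellow_top (a point): centre of the top of the yellow button, 36 mm wide, 22 mm above the bench, on a grey round base 52 mm wide and 12 mm high
- screwdriver: bystander, leave alone: screwdriver with a blue handle, lying
- brush: bystander, leave alone: brush, lying
- spatula: bystander, leave alone: spatula, lying
- jar: bystander, leave alone: amber jar, 56 mm wide, 75 mm high
- bottle: bystander, leave alone: white bottle, 60 mm wide, 140 mm high
- weight: bystander, leave alone: brass weight, 48 mm wide, 50 mm high
- caliper_block: bystander, leave alone: small wooden block 60 x 35 x 25 mm

How it is judged:
By the outcome, as a careful person would: the job done as asked, in the order asked, and still so for the second after the job is handed in, with the robot touching nothing.
It also fails if it takes over 64 s, if anything falls off the work surface, if the arm or the gripper's body presses on something with over 40 N, if the wrist force passes 120 N, or if a joint passes its speed limit or range.

ROBOT

A 6-joint arm with a two-finger parallel gripper is mounted at the origin on the work surface. World frame = base frame: x ahead of the robot, y to its left, z up, the work surface at z = 0. Lengths are in mm, angles in rad, forces in N, time in s.
With the tool pointing down it reaches from about 275 to 1000 mm from the base axis. Payload 8.4 kg.
Tool frame: the origin (TCP) lies at the very end of the fingers, on their centre line; the grasp point (between the pads) lies 19 mm behind it; z points along the fingers, y is the line along which they close (so a half turn about z gives the same grasp; the last joint's range is limited). The gripper opens to 85 mm and grips with 20 to 120 N. Pads are 22 mm wide; open, the fingers measure 114 mm over their backs; the gripper's body (76 mm by 85 mm) begins 54 mm behind the grasp point. The pads swing forward as they close: fully open they stand 13 mm farther back than shut.
Start: joints at [-0.002, 0.353, 1.633, -0, 1.155, -0.002], TCP at [625.002, -0, 231.281] pointing down, gripper open.
Joint ranges: [-2.63, 2.63], [-0.92, 2.1], [0.06, 2.66], [-1.3, 4.44], [0, 2.69], [-3.02, 3.02]. Speed limits (rad/s): [2.22, 2.22, 2.79, 3.14, 3.14, 3.14].

INTERFACE

Orientations are given as [roll, pitch, yaw] about the fixed x, y, z axes, in that order (R = Rz(yaw) Ry(pitch) Rx(roll)).
In Python, from rig import sensors, grab_frame, camera_params, order gives the robot as it stands. The module is installed in compiled form; this text tells all that it offers.
- The arm moves only by the tool move_arm, never from a script. Its argument "motion" is a list of rows, each a list of 7 numbers: the turn, a rotation vector about the tool's x, y, z in parts of the range, where 1.0 means 2 pi rad, then the shift along the tool's x, y, z in fractions of the full range, 1 being 0.6 m, then the finger opening in m, from 0 to 0.0854. A call has 1 to 8 rows; each row is the pose to reach, as a shift and turn from the pose commanded when the call began, along the tool's axes at that moment; what a row does not reach only later rows make up. A row lasts 1/8 s, in which the tool goes at most 62.5 mm and 10.7 degrees, less where a joint would pass 70% of its speed; a pose out of reach is approached as far as the arm can. A shift or turn number past 1, either way, is cut back to 1. A call with a gripper value outside its range is refused whole. The fingers move at their own pace and stop on an object; "grip_force" is the grip in N (left out, the last holds). Time passes only in rows, so rows that repeat a pose let the fingers close. It gives the time, the measured TCP pose, the force, the opening and the grip force at its end, in the units of the state.
- sensors.sense(): the state, without advancing time (a new reading comes with each control period).
- grab_frame(name): name is "scene" or "side" or "wrist"; returns (picture, depth): 480x640x3 uint8, red, green, blue; 480x640 float32, mm along the optical axis (not along the pixel's ray), 0 where there is no reading.
- camera_params(name): a dict with "camera_matrix" (3x3 intrinsics, pixels), "world_from_camera" (4x4, takes a point from camera to world coordinates). Camera axes: x right, y down, z forward; pixel columns grow to the right and rows downward; lengths in mm; the calibration is good to about 2 mm. A picture is of the moment at which its call begins: read the wrist's pose just before it. camera_params takes no time and is no camera call; for the wrist camera it gives the pose at the moment of the call.
- order.sign_off(): hands the job in; it is judged then, once.
The state is a dict: "clock": time; "qpos": joint angles; "qvel": joint speeds; "joint_efforts": joint torques, N m; "eef_pos": TCP position; "tcp_rot": TCP orientation; "contact_force": force on the tool from outside, world axes, zero at the start; "wrist_torque": the same for the moment, N m; "opening": opening from 0.0 (shut) to 1.0 (fully open); "grasp_force": force on a finger pad.
Only numpy, scipy, OpenCV 4.12 (cv2) and the standard library are available. Lean on these libraries where they do the work, as an engineer would, in place of code of your own. Each camera call takes 0.05 s, during which the arm holds its last target. There are 200 camera calls.

## Working session

There is one attempt and no reset: what is moved stays moved. The work goes in short steps, Python scripts to look and compute and a tool call to move; the robot and the scene stay as the last step left them, time stands still between calls to the robot, and variables do not carry over. Pictures are saved under pics/ and viewed, at most 10 in all, crops included, and the job is handed in when it is done.

Besides the shell and the picture viewer there is one more tool, called after "Emit:" as name([rows], argument=value, ...), one row to a line, values as JSON. move_arm: Moves the arm, as the interface text tells. Its arguments: {"type":"object","properties":{"motion":{"type":"array","items":{"type":"array","items":{"type":"number"}}},"grip_force":{"type":"number"}},"required":["motion"]}

```bash
mkdir -p pics
python3 - <<'E'
from rig import sensors, grab_frame, camera_params
import cv2,numpy as np
for n in("scene","side"):
    p,d=grab_frame(n); np.savez(f"{n}0.npz",p=p,d=d,**camera_params(n)); cv2.imwrite(f"pics/{n}0.png",p[...,::-1])
print(sensors.sense())
E
```

```text
{'clock': 0.1, 'qpos': array([-2.38012031e-03,  3.53589101e-01,  1.63403145e+00, -1.39675269e-05,
        1.15522217e+00, -2.42298670e-03]), 'qvel': array([-0.00083558, -0.00209705, -0.00190724,  0.00045977,  0.00019566,
        0.00064657]), 'joint_efforts': array([ 4.27485766e-04, -6.06356549e+01, -3.42817569e+01, -7.40920814e-05,
        3.91241178e-03, -4.99377973e-05]), 'eef_pos': array([6.24581179e+02, 9.04383081e-03, 2.30642499e+02]), 'tcp_rot': array([-3.14034255e+00,  9.74266847e-06,  1.57084485e+00]), 'contact_force': array([ 0.04410275, -0.40914887,  0.28335303]), 'wrist_torque': array([-0.01024105, -0.03736321,  0.01325429]), 'grasp_force': 0.0, 'opening': 1.00263075403915}
```

View pics/scene0.png

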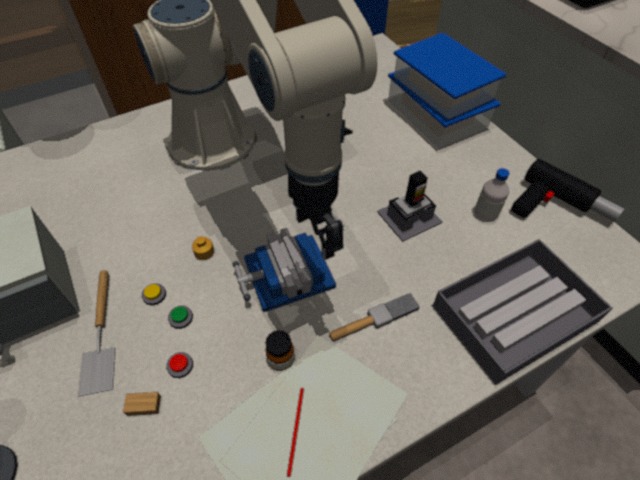

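View pics/side0.png

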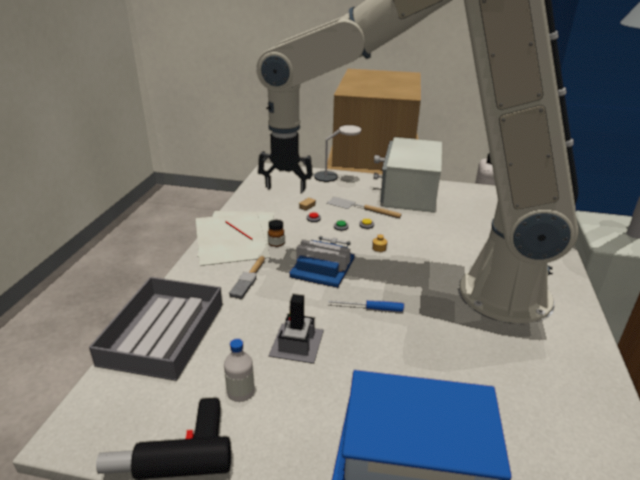

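The scene picture shows the stand and gauge at about (415,195), the vice at (288,270), and the buttons at yellow (153,293), green (180,316) and red (179,363). The side picture agrees: gauge at (297,320) and vice at (322,260).

```bash
cat > h.py <<'E'
import numpy as np,cv2
def cloud(d,K,T):
    v,u=np.mgrid[:480,:640]; d=d.astype(float)
    c=np.stack([(u-K[0,2])*d/K[0,0],(v-K[1,2])*d/K[1,1],d,np.ones_like(d)],-1)
    w=(c@np.asarray(T).T)[...,:3]; w[d==0]=np.nan; return w
def load(f):
    z=np.load(f); return z['p'],cloud(z['d'],z['camera_matrix'],z['world_from_camera'])
E
python3 - <<'E'
from h import *
from rig import camera_params
np.set_printoptions(precision=1,suppress=True)
for n,pts in(("scene",dict(y=(153,292),g=(180,315),r=(179,362),gaugetop=(416,177),vice=(290,250),table=(400,280),weight=(203,244),standL=(385,212))),("side",dict(y=(367,222),g=(341,224),r=(314,216),gaugetop=(298,299),vice=(325,250),stand=(285,345)))):
    p,w=load(n+"0.npz")
    for k,(u,v) in pts.items(): print(n,k,np.nanmedian(w[v-1:v+2,u-1:u+2].reshape(-1,3),0))
    # gauge body points: z>100 near gauge
    g=w[pts['gaugetop'][1],pts['gaugetop'][0]]
    m=(np.hypot(w[...,0]-g[0],w[...,1]-g[1])<60)&(w[...,2]>75)&(w[...,2]<170)
    q=w[m]; print('gauge',len(q),np.nanpercentile(q,[2,50,98],0))
    v=w[pts['vice'][1],pts['vice'][0]]
    m=(np.hypot(w[...,0]-v[0],w[...,1]-v[1])<110)&(w[...,2]>62)&(w[...,2]<95)
    print('rail',m.sum(),cv2.minAreaRect(w[m][:,:2].astype(np.float32)),np.nanmedian(w[m],0))
print(camera_params("wrist"))
E
```

```text
scene y [ 431.9 -295.7   21.7]
scene g [ 513.7 -262.7   22.5]
scene r [ 612.6 -297.8   22.7]
scene gaugetop [513.1 316.5 139. ]
scene vice [508.7  -0.7  69.1]
scene table [654.  197.3  -1.2]
scene weight [ 376.9 -157.2   40.7]
scene standL [474.5 276.7   5.3]
gauge 527 [[498.4 307.9  77. ]
 [522.2 316.5 117.9]
 [533.  339.6 141.1]]
rail 1041 ((518.7406005859375, -11.054344177246094), (50.68742370605469, 152.39736938476562), 82.36927032470703) [525.1 -12.2  70. ]
side y [ 423.9 -285.6   20.9]
side g [ 506.5 -251.5   21.7]
side r [ 606.2 -284.9   21.4]
side gaugetop [507.4 331.8 141. ]
side vice [512.   -1.4  69.1]
side stand [529.7 366.5  30. ]
gauge 468 [[496.5 311.2  77. ]
 [509.7 337.9 116.2]
 [529.  342.8 142.1]]
rail 599 ((519.7056884765625, -9.195755004882812), (58.30421829223633, 151.6210174560547), 82.71150207519531) [516.3  -7.9  69.7]
{'camera_matrix': array([[424.1,   0. , 323.9],
       [  0. , 424.1, 231.4],
       [  0. ,   0. ,   1. ]]), 'world_from_camera': array([[  1. ,   0. ,  -0. , 624.9],
       [  0. ,  -1. ,  -0.3,  66.2],
       [ -0. ,   0.3,  -1. , 372.1],
       [  0. ,   0. ,   0. ,   1. ]])}
```

The rows are not in the units I measure in: shifts go in shares of 0.6 m and turns go in shares of 2 pi rad. I convert before sending: 0.327 m / 0.6 = 0.545, 0.294 m / 0.6 = 0.49, 1.4 rad / 6.2832 = 0.2228.

Emit:
move_arm([
  [0,0,0.0286,0.07,-0.0233,0,0.085],
  [0,0,0.0573,0.14,-0.0467,0,0.085],
  [0,0,0.0859,0.21,-0.07,0,0.085],
  [0,0,0.1146,0.28,-0.095,0,0.085],
  [0,0,0.1432,0.35,-0.1183,0,0.085],
  [0,0,0.1719,0.42,-0.1417,0,0.085],
  [0,0,0.2005,0.49,-0.165,0,0.085],
  [0,0,0.2228,0.545,-0.1883,0,0.085],
])

```text
clock: 1.1
eef_pos: [511.2, 328.5, 231.0]
tcp_rot: [3.142, 0.0, 0.166]
contact_force: [0.4, -1.1, -0.1]
opening: 0.997
grasp_force: 0.0
```

```bash
cat > snap.py <<'E'
import sys
from rig import sensors, grab_frame, camera_params
from h import *
n=sys.argv[1]
s=sensors.sense(); c=camera_params("wrist"); p,d=grab_frame("wrist")
np.savez(n+".npz",p=p,d=d,**c); cv2.imwrite(f"pics/{n}.png",p[...,::-1]); 
print(s['clock'],s['eef_pos'],s['tcp_rot'],s['contact_force'],s['qpos'])
E
python3 snap.py w1
```

```text
1.1 [511.18747419 328.51425265 230.98165444] [3.14152753e+00 4.09845453e-04 1.66193917e-01] [ 0.3918413  -1.11281208 -0.10250831] [5.68665086e-01 3.26742274e-01 1.67200352e+00 1.10565739e-04
 1.14324947e+00 1.97322162e+00]
```

View pics/w1.png

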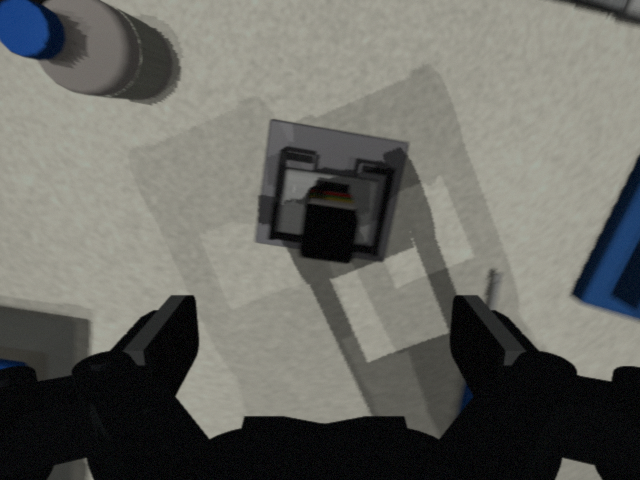

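The wrist picture shows the gauge's black body top at about (328,232). Its scale faces up the image, and the stand's base corners are at (272,120), (408,143), (382,262) and (256,242).

Run:
```python
from h import *
np.set_printoptions(precision=1,suppress=True)
p,w=load("w1.npz"); z=w[...,2]; near=np.hypot(w[...,0]-515,w[...,1]-328)<110
def r(lo,hi):
    m=(near&(z>lo)&(z<hi)).astype(np.uint8); n,l,s,c=cv2.connectedComponentsWithStats(m); 
    k=1+np.argmax(s[1:,4]); q=w[l==k]; (c,sz,a)=cv2.minAreaRect(q[:,:2].astype(np.float32)); print(lo,hi,len(q),np.array(c),np.array(sz),a,np.median(q[:,2]),np.median(q[:,:2],0))
r(134,146); r(45,60); r(49,64); r(3,12)
h,e=np.histogram(z[near],bins=np.arange(-4,150,2)); print([(x,y) for x,y in zip(e,h) if y>60])
q=cv2.minAreaRect(np.array([[272,120],[408,143],[382,262],[256,242]],np.float32)); print(q)
z0=np.load("w1.npz");K=z0['camera_matrix'];T=z0['world_from_camera']
for u,v in [(272,120),(408,143),(382,262),(256,242)]:
    d=T[:3,:3]@np.linalg.inv(K)@[u,v,1]; o=T[:3,3]; print(o+d*(6-o[2])/d[2])
```

```text
134 146 2758 [511.2 325.2] [30.6 32. ] 1.5287909507751465 138.73271117392198 [512.5 325.5]
45 60 6212 [512.8 323.4] [70.3 88.2] 0.4949007034301758 52.91919740244404 [520.7 337.7]
49 64 4058 [512.7 328.8] [70.3 77.3] 0.4581568241119385 54.47446855946822 [518.9 346.9]
3 12 6593 [512.8 323.6] [109.9 119.9] 0.4453340768814087 4.883943836294293 [548.  330.4]
[(np.int64(-4), np.int64(3212)), (np.int64(-2), np.int64(25001)), (np.int64(0), np.int64(2641)), (np.int64(2), np.int64(937)), (np.int64(4), np.int64(5239)), (np.int64(6), np.int64(462)), (np.int64(44), np.int64(160)), (np.int64(46), np.int64(947)), (np.int64(48), np.int64(226)), (np.int64(50), np.int64(1029)), (np.int64(52), np.int64(1314)), (np.int64(54), np.int64(2381)), (np.int64(56), np.int64(168)), (np.int64(78), np.int64(136)), (np.int64(80), np.int64(166)), (np.int64(120), np.int64(100)), (np.int64(122), np.int64(75)), (np.int64(134), np.int64(69)), (np.int64(136), np.int64(494)), (np.int64(138), np.int64(2098)), (np.int64(140), np.int64(97))]
((329.7482604980469, 192.11920166015625), (137.93115234375, 122.95989990234375), 9.598902702331543)
[566.1 382.2   6. ]
[566.5 266.    6. ]
[458.4 266.3   6. ]
[458.3 382.1   6. ]
```

To row units: 0.134 m / 0.6 = 0.2233, 0.125 m / 0.6 = 0.2083, 0.16 rad / 6.2832 = 0.0255.

Emit:
move_arm([
  [0,0,0.0127,0,0.0017,0.0583,0.085],
  [0,0,0.0255,-0.0005,0.0033,0.125,0.085],
  [0,0,0.0255,-0.0005,0.0033,0.1833,0.085],
  [0,0,0.0255,-0.0005,0.0033,0.2083,0.085],
  [0,0,0.0255,-0.0005,0.0033,0.2233,0.085],
  [0,0,0.0255,-0.0005,0.0033,0.2233,0.06],
  [0,0,0.0255,-0.0005,0.0033,0.2233,0.045],
  [0,0,0.0255,-0.0005,0.0033,0.2233,0.038],
], grip_force=60)

```text
clock: 2.15
eef_pos: [512.6, 325.3, 98.2]
tcp_rot: [-3.141, -0.001, 0.011]
contact_force: [0.3, -0.1, -0.4]
opening: 0.444
grasp_force: 0.0
```

Emit:
move_arm([
  [0,0,0,0,0,0,0.03],
  [0,0,0,0,0,0,0.025],
  [0,0,0,0,0,0,0.025],
  [0,0,0,0,0,0,0.025],
], grip_force=60)

```text
clock: 2.65
eef_pos: [512.5, 325.2, 98.2]
tcp_rot: [-3.141, -0.001, 0.011]
contact_force: [-1.1, -1.1, 5.9]
opening: 0.369
grasp_force: 59.3
```

```bash
python3 snap.py w2
python3 - <<'E'
from h import *
np.set_printoptions(precision=1,suppress=True)
p,w=load("w2.npz"); z=w[...,2]; near=np.hypot(w[...,0]-515,w[...,1]-328)<110
h,e=np.histogram(z[near],bins=np.arange(-4,150,2)); print([(x,y) for x,y in zip(e,h) if y>60])
E
```

```text
2.65 [512.49004097 325.24667032  98.16261883] [-3.14090277e+00 -1.04837945e-03  1.07295901e-02] [-1.09733719 -1.06245389  5.86918508] [5.63009127e-01 4.76650138e-01 1.77880397e+00 4.82141590e-05
 8.84884093e-01 2.12304499e+00]
[(np.int64(-4), np.int64(5020)), (np.int64(-2), np.int64(48942)), (np.int64(0), np.int64(3134)), (np.int64(2), np.int64(1509)), (np.int64(4), np.int64(10658)), (np.int64(6), np.int64(648)), (np.int64(8), np.int64(64)), (np.int64(10), np.int64(73)), (np.int64(12), np.int64(67)), (np.int64(14), np.int64(71)), (np.int64(18), np.int64(74)), (np.int64(20), np.int64(79)), (np.int64(22), np.int64(69)), (np.int64(24), np.int64(71)), (np.int64(26), np.int64(83)), (np.int64(28), np.int64(87)), (np.int64(30), np.int64(68)), (np.int64(32), np.int64(95)), (np.int64(34), np.int64(83)), (np.int64(36), np.int64(91)), (np.int64(38), np.int64(84)), (np.int64(40), np.int64(73)), (np.int64(42), np.int64(109)), (np.int64(44), np.int64(295)), (np.int64(46), np.int64(2207)), (np.int64(48), np.int64(557)), (np.int64(50), np.int64(2255)), (np.int64(52), np.int64(2303)), (np.int64(54), 
[... 519 characters left out ...]
t64(104), np.int64(315)), (np.int64(106), np.int64(326)), (np.int64(108), np.int64(384)), (np.int64(110), np.int64(355)), (np.int64(112), np.int64(454)), (np.int64(114), np.int64(398)), (np.int64(116), np.int64(427)), (np.int64(118), np.int64(463)), (np.int64(120), np.int64(694)), (np.int64(122), np.int64(742)), (np.int64(124), np.int64(530)), (np.int64(126), np.int64(513)), (np.int64(128), np.int64(449)), (np.int64(130), np.int64(483)), (np.int64(132), np.int64(532)), (np.int64(134), np.int64(1371)), (np.int64(136), np.int64(1824)), (np.int64(138), np.int64(9514)), (np.int64(140), np.int64(920)), (np.int64(142), np.int64(768)), (np.int64(144), np.int64(929)), (np.int64(146), np.int64(983))]
```

To row units: 0.255 m / 0.6 = 0.425, -0.133 m / 0.6 = -0.2217, 0.14 rad / 6.2832 = 0.0223.

Emit:
move_arm([
  [0,0,0,0,0,-0.025,0.025],
  [0,0,0,0,0,-0.075,0.025],
  [0,0,0,0,0,-0.1583,0.025],
  [0,0,0.0032,-0.0133,0.0583,-0.2083,0.025],
  [0,0,0.008,-0.0333,0.15,-0.2217,0.025],
  [0,0,0.0127,-0.055,0.2417,-0.2217,0.025],
  [0,0,0.0175,-0.075,0.3333,-0.2217,0.025],
  [0,0,0.0223,-0.095,0.425,-0.2217,0.025],
])

```text
clock: 3.7
eef_pos: [457.1, 67.8, 231.1]
tcp_rot: [-3.141, -0.001, -0.13]
contact_force: [1.4, -0.4, -1.4]
opening: 0.37
grasp_force: 60.0
```

To row units: 0.076 m / 0.6 = 0.1267, 0.062 m / 0.6 = 0.1033.

Emit:
move_arm([
  [0,0,0,-0.0233,0.055,0,0.025],
  [0,0,0,-0.0333,0.1033,0,0.025],
  [0,0,0,-0.0483,0.1267,0,0.025],
  [0,0,0,-0.0483,0.1267,0,0.025],
  [0,0,0,-0.0483,0.1267,0,0.025],
])

```text
clock: 4.32
eef_pos: [419.7, -1.6, 230.5]
tcp_rot: [-3.141, -0.001, -0.129]
contact_force: [0.2, 0.8, -2.5]
opening: 0.372
grasp_force: 60.2
```

```bash
python3 snap.py w3
```

```text
4.325 [419.68807042  -1.62409069 230.54095041] [-3.14115415e+00 -6.26672972e-04 -1.29014367e-01] [ 0.1689401   0.8229193  -2.48588527] [-7.73732594e-03  2.46041510e-02  2.04710088e+00  4.09964288e-04
  1.06921254e+00  1.69187624e+00]
```

View pics/w3.png

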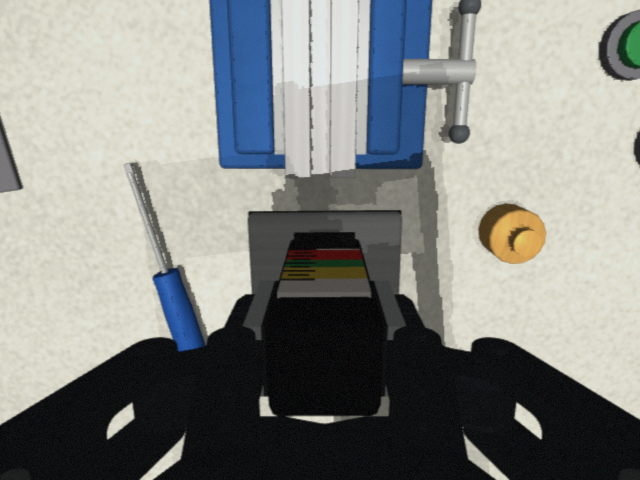

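The wrist picture shows the gauge held straight, its foot spanning columns 249–401 at row 212, with red, green and yellow bands at rows 254–272. The rail lies ahead at columns 285–357, and its channel is at about columns 310–330.

Run:
```python
from h import *
np.set_printoptions(precision=1,suppress=True)
p,w=load("w3.npz"); z=w[...,2]
m=(z>60)&(z<92)&(w[...,0]>430)&(np.abs(w[...,1])<80); m[190:]=0
q=w[m]; r=cv2.minAreaRect(q[:,:2].astype(np.float32)); print('rail>60',len(q),r,np.median(q[:,2]))
g=cv2.cvtColor(p,cv2.COLOR_RGB2GRAY)
for v in (20,60,100,130,150,165): print(v,' '.join(f"{u}:{g[v,u]}/{z[v,u]:.0f}" for u in range(280,364,3)))
# foot
m=np.zeros_like(z,bool); m[205:300,240:410]=1
m&=(z>178)&(z<196); q=w[m]; print('foot',len(q),cv2.minAreaRect(q[:,:2].astype(np.float32)),np.median(q[:,2]))
```

```text
rail>60 9459 ((501.3886413574219, -8.56142807006836), (50.193084716796875, 115.7112045288086), 82.4706802368164) 69.40565130513824
20 280:198/50 283:217/69 286:225/69 289:224/69 292:224/69 295:228/69 298:226/70 301:225/69 304:224/69 307:222/68 310:166/52 313:226/53 316:225/52 319:227/53 322:228/52 325:222/53 328:218/52 331:169/70 334:225/70 337:224/68 340:222/71 343:228/69 346:227/67 349:226/69 352:223/69 355:224/69 358:162/51 361:215/52
60 280:222/51 283:199/68 286:226/70 289:225/69 292:225/69 295:228/70 298:229/70 301:228/69 304:227/69 307:227/70 310:99/52 313:227/53 316:228/51 319:228/53 322:228/52 325:228/54 328:223/52 331:188/70 334:228/70 337:225/69 340:226/70 343:228/69 346:227/70 349:227/69 352:225/69 355:225/70 358:207/51 361:221/51
100 280:196/51 283:166/69 286:199/68 289:197/68 292:201/70 295:205/70 298:208/70 301:203/69 304:199/70 307:203/70 310:94/53 313:207/53 316:204/53 319:208/53 322:214/53 325:212/53 328:191/52 331:169/68 334:201/70 337:197/70 340:202/69 343:206/71 346:204/70 349:200/69 352:200/71 355:162/69 358:191/51 361:192/51
130 280:191/51 283:180/51 286:197/70 
[... 326 characters left out ...]
:198/68 295:203/69 298:202/70 301:197/70 304:202/70 307:207/69 310:118/54 313:177/53 316:200/52 319:204/52 322:212/53 325:211/52 328:188/53 331:188/69 334:199/69 337:197/69 340:201/70 343:202/70 346:200/70 349:199/69 352:203/69 355:141/51 358:187/50 361:186/51
165 280:44/18 283:66/18 286:167/69 289:179/70 292:180/69 295:203/70 298:204/69 301:199/69 304:201/69 307:204/70 310:119/57 313:170/54 316:201/54 319:202/53 322:209/52 325:207/53 328:184/53 331:184/70 334:200/68 337:198/69 340:202/70 343:203/70 346:198/71 349:197/69 352:204/70 355:96/18 358:39/19 361:48/19
foot 7035 ((424.45733642578125, -1.9438667297363281), (70.44990539550781, 39.169395446777344), 82.93492889404297) 187.27137150713588
```

To row units: 0.0997 m / 0.6 = 0.1662, 0.05 m / 0.6 = 0.0833, 0.002 rad / 6.2832 = 0.0003.

Emit:
move_arm([
  [0,0,0,0.05,-0.0017,0,0.025],
  [0,0,0.0002,0.1167,-0.0033,0.0167,0.025],
  [0,0,0.0003,0.1583,-0.005,0.05,0.025],
  [0,0,0.0003,0.1662,-0.0058,0.0833,0.025],
  [0,0,0.0003,0.1662,-0.0058,0.1033,0.025],
  [0,0,0.0003,0.1662,-0.0058,0.1033,0.025],
  [0,0,0.0003,0.1662,-0.0058,0.1033,0.025],
])

```text
clock: 5.25
eef_pos: [518.7, -11.4, 168.9]
tcp_rot: [-3.141, -0.001, -0.131]
contact_force: [0.6, 0.4, -2.7]
opening: 0.365
grasp_force: 60.2
```

```bash
python3 snap.py w4
python3 - <<'E'
from h import *
np.set_printoptions(precision=1,suppress=True)
p,w=load("w4.npz"); z=w[...,2]
a=np.array([np.cos(.1314),-np.sin(.1314)]); n=np.array([-a[1],a[0]])
t=w[...,:2]@n; s=w[...,:2]@a
rail=(z>62)&(z<80)&(s>(519*a[0]-10.9*a[1])+26)&(np.abs(t-57)<40)
for lo in (520,535,550,565,575):
    k=rail&(s>lo)&(s<lo+15); q=t[k]
    if len(q)<50: print(lo,len(q)); continue
    A=q[q<57];B=q[q>57]; print(lo,len(q),np.percentile(A,[1,99]),np.percentile(B,[1,99]),np.median(z[k]))
f=(z>115)&(z<130)&(np.abs(t-57)<45)&(s<560); f[:, :230]=0; f[:,420:]=0
print('foot',f.sum(),np.percentile(t[f],[1,99]),cv2.minAreaRect(w[f][:,:2].astype(np.float32)),np.median(z[f]))
E
```

```text
5.25 [518.7373543  -11.39461625 168.94326957] [-3.14148063e+00 -7.51730320e-04 -1.30878314e-01] [ 0.60388189  0.36611452 -2.72887856] [-2.48745167e-02  2.61665802e-01  1.91913358e+00  3.88934715e-05
  9.60033913e-01  1.67677779e+00]
520 0
535 880 [32.4 50.1] [64.4 81.6] 69.50468394129095
550 1738 [32.4 50.1] [64.3 81.9] 69.4422897821839
565 1815 [32.5 49.9] [64.3 81.9] 69.42886604271533
575 1899 [32.3 49.9] [64.2 81.8] 69.40604303655829
foot 7018 [22.5 91.3] ((523.584228515625, -11.67575454711914), (70.44495391845703, 39.260337829589844), 82.84556579589844) 125.62976628849147
```

View pics/w4.png

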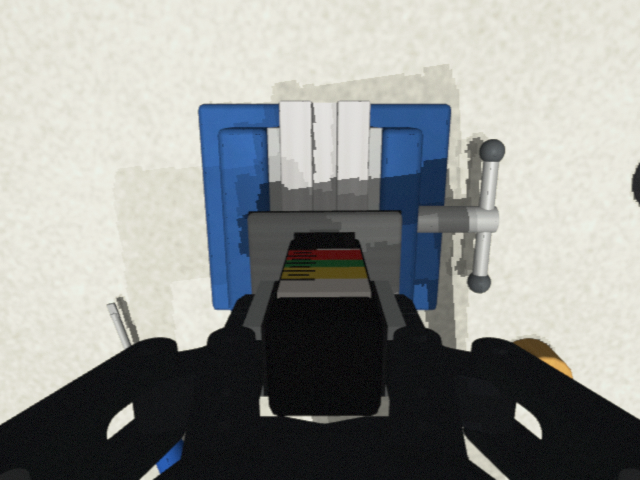

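The picture shows the foot over the rail, with the channel at about columns 314–337 running under it. The measured lateral error is about 0.3 mm and the gap to the rail is about 48 mm.

To row units: 0.034 m / 0.6 = 0.0567, 0.032 m / 0.6 = 0.0533.

Emit:
move_arm([
  [0,0,0,0,0,0.0083,0.025],
  [0,0,0,0,0,0.0167,0.025],
  [0,0,0,0,0,0.025,0.025],
  [0,0,0,0,0,0.0333,0.025],
  [0,0,0,0,0,0.0417,0.025],
  [0,0,0,0,0,0.0483,0.025],
  [0,0,0,0,0,0.0533,0.025],
  [0,0,0,0,0,0.0567,0.025],
])

```text
clock: 6.3
eef_pos: [518.6, -11.6, 134.2]
tcp_rot: [3.142, -0.0, -0.131]
contact_force: [-0.6, 0.3, 0.8]
opening: 0.367
grasp_force: 60.3
```

To row units: 0.009 m / 0.6 = 0.015, 0.0075 m / 0.6 = 0.0125.

Emit:
move_arm([
  [0,0,0,0,0,0.0025,0.025],
  [0,0,0,0,0,0.005,0.025],
  [0,0,0,0,0,0.0075,0.025],
  [0,0,0,0,0,0.01,0.025],
  [0,0,0,0,0,0.0125,0.025],
  [0,0,0,0,0,0.015,0.025],
])

```text
clock: 7.05
eef_pos: [518.6, -11.7, 125.2]
tcp_rot: [3.142, -0.0, -0.131]
contact_force: [0.2, 0.7, 1.6]
opening: 0.369
grasp_force: 60.3
```

To row units: 0.004 m / 0.6 = 0.0067, 0.003 m / 0.6 = 0.005.

Emit:
move_arm([
  [0,0,0,0,0,0.0017,0.025],
  [0,0,0,0,0,0.0033,0.025],
  [0,0,0,0,0,0.005,0.025],
  [0,0,0,0,0,0.0067,0.025],
])

```text
clock: 7.55
eef_pos: [518.6, -11.6, 121.2]
tcp_rot: [3.142, -0.0, -0.131]
contact_force: [-0.2, -0.0, 2.2]
opening: 0.369
grasp_force: 60.4
```

To row units: 0.001 m / 0.6 = 0.0017, 0.0005 m / 0.6 = 0.0008.

Emit:
move_arm([
  [0,0,0,0,0,0.0008,0.025],
  [0,0,0,0,0,0.0017,0.025],
])

```text
clock: 7.8
eef_pos: [518.6, -11.6, 120.3]
tcp_rot: [-3.142, 0.0, -0.131]
contact_force: [-1.1, -0.1, 1.5]
opening: 0.365
grasp_force: 60.4
```

To row units: 0.001 m / 0.6 = 0.0017, 0.0005 m / 0.6 = 0.0008.

Emit:
move_arm([
  [0,0,0,0,0,0.0008,0.025],
  [0,0,0,0,0,0.0017,0.025],
])

```text
clock: 8.05
eef_pos: [518.7, -11.7, 119.5]
tcp_rot: [3.142, -0.0, -0.131]
contact_force: [-2.9, -0.7, 7.6]
opening: 0.365
grasp_force: 61.3
```

To row units: 0.0008 m / 0.6 = 0.0013, 0.0005 m / 0.6 = 0.0008.

Emit:
move_arm([
  [0,0,0,0,0,0.0008,0.025],
  [0,0,0,0,0,0.0013,0.025],
])

```text
clock: 8.3
eef_pos: [518.7, -11.6, 119.1]
tcp_rot: [-3.142, -0.0, -0.131]
contact_force: [-3.4, -0.3, 11.2]
opening: 0.365
grasp_force: 61.8
```

Emit:
move_arm([
  [0,0,0,0,0,0,0.025],
  [0,0,0,0,0,0,0.025],
  [0,0,0,0,0,0,0.025],
  [0,0,0,0,0,0,0.025],
  [0,0,0,0,0,0,0.025],
  [0,0,0,0,0,0,0.025],
  [0,0,0,0,0,0,0.025],
  [0,0,0,0,0,0,0.025],
])

```text
clock: 9.3
eef_pos: [518.7, -11.7, 119.1]
tcp_rot: [-3.142, -0.0, -0.131]
contact_force: [-3.9, -0.2, 9.8]
opening: 0.365
grasp_force: 61.7
```

Emit:
move_arm([
  [0,0,0,0,0,0,0.025],
  [0,0,0,0,0,0,0.025],
  [0,0,0,0,0,0,0.025],
])

```text
clock: 9.68
eef_pos: [518.7, -11.7, 119.1]
tcp_rot: [-3.142, -0.0, -0.131]
contact_force: [-2.6, -1.5, 11.0]
opening: 0.363
grasp_force: 61.7
```

```bash
python3 snap.py w5
python3 - <<'E'
import cv2
p=cv2.imread('pics/w5.png'); cv2.imwrite('pics/w5c.png',cv2.resize(p[200:310,230:420],None,fx=4,fy=4,interpolation=cv2.INTER_CUBIC))
p=cv2.imread('pics/w4.png')
E
```

```text
9.675 [518.67316402 -11.66190431 119.13706338] [-3.14159259e+00 -3.19975898e-04 -1.31176493e-01] [-2.55921526 -1.54608481 10.96169796] [-2.53493072e-02  3.31648056e-01  1.95732157e+00 -4.48102616e-05
  8.52304834e-01  1.67665300e+00]
```

View pics/w5c.png

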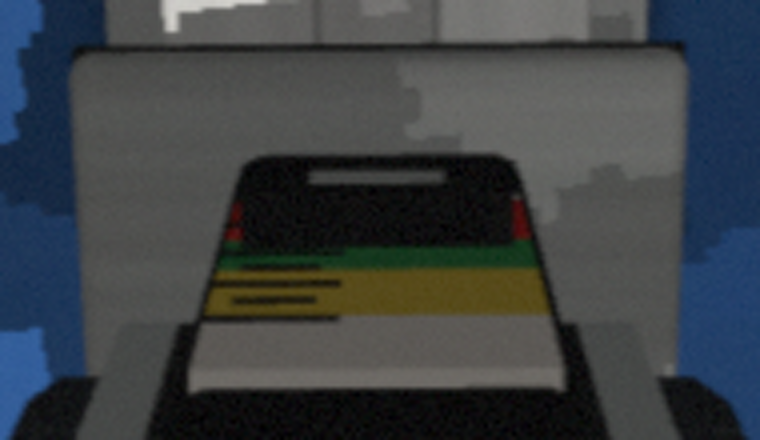

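The crop shows the foot flat on the rail. The black pointer covers the red band, its upper edge at crop row 245 in the green band (green 240–268, yellow 268–318). Seen from above, I need parallax to place its lower edge, so I compute that.

Run:
```python
from h import *
np.set_printoptions(precision=1,suppress=True,linewidth=200)
for f,tz in(("w4",168.94),("w5",119.14)):
    p,w=load(f+".npz"); under=tz-50.2
    a=np.array([np.cos(.1314),-np.sin(.1314)]); c=np.array([518.7,-11.5])
    print(f)
    for v in range(234,300,1 if f=="w5" else 2):
        u0=slice(330,350)
        q=np.nanmedian(w[v,u0].reshape(-1,3),0)
        print(v,np.median(p[v,u0],0).astype(int),np.median(p[v,355:359],0).astype(int) if v<260 else '',"z",round(q[2]-under,1),"s",round((q[:2]-c)@a,1))
# channel floor depth far end from several frames
for f in("w3","w4","w5"):
    p,w=load(f+".npz");z=w[...,2];t=w[...,:2]@np.array([.131,.9914]);s=w[...,0]
    k=(s>550)&(s<595)if f!="w3" else (s>450)&(s<540)&(np.mgrid[:480,:640][0]<170)
    top=z[k&(((t>35)&(t<47))|((t>67)&(t<79)))&(z>60)];fl=z[k&(t>53.5)&(t<60)]
    print(f,len(top),np.median(top),len(fl),np.percentile(fl,[10,50,90]))
```

```text
w4
234 [10 12 12] [97 97 95] z 32.1 s 21.7
236 [15 14 14] [97 98 95] z 32.2 s 20.9
238 [14 15 12] [94 96 93] z 32.1 s 20.1
240 [16 14 13] [16 18 15] z 31.9 s 19.3
242 [14 13 15] [ 9  8 11] z 32.2 s 18.5
244 [13 12 13] [11 13 12] z 32.2 s 17.7
246 [13 13 11] [10 11 13] z 22.9 s 13.9
248 [46 43 41] [44 37 38] z 25.2 s 14.0
250 [80 32 30] [78 24 23] z 32.8 s 15.4
252 [78 16 16] [79 17 17] z 35.5 s 15.3
254 [78 16 15] [79 15 14] z 38.3 s 15.5
256 [78 17 14] [79 14 14] z 40.2 s 15.4
258 [76 17 16] [76 19 16] z 43.0 s 15.5
260 [27 50 27]  z 45.1 s 15.5
262 [20 52 28]  z 47.0 s 15.4
264 [19 52 27]  z 49.3 s 15.4
266 [33 55 27]  z 51.4 s 15.4
268 [82 71 25]  z 53.4 s 15.5
270 [83 71 25]  z 55.6 s 15.4
272 [83 71 23]  z 57.2 s 15.3
274 [84 72 24]  z 59.1 s 15.4
276 [84 71 23]  z 60.9 s 15.3
278 [86 77 46]  z 62.9 s 15.3
280 [88 86 82]  z 64.4 s 15.3
282 [88 86 82]  z 66.4 s 15.5
284 [88 85 81]  z 67.8 s 15.3
286 [89 87 82]  z 69.8 s 15.4
288 [89 86 82]  z 71.5 s 15.6
290 [89 86 82]  z 72.9 s 15.5
292 [100  97  93]  z 74.4 s 15.5
294 [105 102  97]  z 73.7 s 14.6
296 [83 81 77]  z 74.0 s 14.0
2
[... 1735 characters left out ...]
5.3
282 [92 89 84]  z 65.8 s 15.2
283 [91 88 84]  z 67.1 s 15.4
284 [91 88 85]  z 68.0 s 15.4
285 [92 89 85]  z 69.1 s 15.6
286 [92 89 85]  z 69.7 s 15.4
287 [92 88 85]  z 70.3 s 15.4
288 [91 89 85]  z 71.5 s 15.5
289 [91 88 84]  z 72.2 s 15.5
290 [92 89 85]  z 72.5 s 15.3
291 [94 90 87]  z 73.6 s 15.4
292 [104 101  96]  z 73.9 s 15.3
293 [108 105 100]  z 74.0 s 15.0
294 [109 105 101]  z 74.0 s 14.6
295 [108 104 100]  z 74.1 s 14.4
296 [100  97  92]  z 74.1 s 14.0
297 [35 34 33]  z 74.4 s 13.8
298 [11 12 12]  z 75.3 s 13.9
299 [11 11 11]  z 76.0 s 13.9
w3 4836 69.45041748050187 1184 [51.7 52.6 53.6]
w4 3390 69.48060948759355 798 [51.7 52.7 53.5]
w5 5262 67.9063569912519 1176 [50.2 51.1 51.9]
```

Compared with the earlier frame, the pointer's top edge has risen 18.5 mm, and the channel depth measured from above is about 17 mm, so the reading is about 0.019. That puts it in green. The press held at about 11–13 N for 1.4 s. Now lifting and returning the gauge to its stand.

To row units: -0.138 m / 0.6 = -0.23, -0.111 m / 0.6 = -0.185, -0.09 rad / 6.2832 = -0.0143.

Emit:
move_arm([
  [0,0,0,0,0,-0.005,0.025],
  [0,0,0,0,0,-0.02,0.025],
  [0,0,0,0,0,-0.05,0.025],
  [0,0,0,0,0,-0.1083,0.025],
  [0,0,0,0,0,-0.1667,0.025],
  [0,0,-0.0048,-0.0067,-0.05,-0.185,0.025],
  [0,0,-0.0095,-0.02,-0.1333,-0.185,0.025],
  [0,0,-0.0143,-0.035,-0.23,-0.185,0.025],
])

```text
clock: 10.72
eef_pos: [515.8, 129.0, 230.0]
tcp_rot: [-3.141, -0.001, -0.042]
contact_force: [1.1, -0.2, -2.6]
opening: 0.371
grasp_force: 60.2
```

To row units: -0.19 m / 0.6 = -0.3167, -0.18 m / 0.6 = -0.3, -0.052 rad / 6.2832 = -0.0083.

Emit:
move_arm([
  [0,0,-0.0032,-0.0133,-0.0917,0,0.025],
  [0,0,-0.0064,-0.0267,-0.1833,0,0.025],
  [0,0,-0.008,-0.0367,-0.2583,0,0.025],
  [0,0,-0.0083,-0.0417,-0.3,0,0.025],
  [0,0,-0.0083,-0.043,-0.3167,0,0.025],
  [0,0,-0.0083,-0.043,-0.3167,0,0.025],
  [0,0,-0.0083,-0.043,-0.3167,0,0.025],
])

```text
clock: 11.6
eef_pos: [497.9, 317.7, 229.4]
tcp_rot: [3.141, 0.0, 0.01]
contact_force: [0.8, -0.6, -2.3]
opening: 0.368
grasp_force: 60.3
```

To row units: 0.07 m / 0.6 = 0.1167, 0.05 m / 0.6 = 0.0833.

Emit:
move_arm([
  [0,0,0,0.0133,-0.0067,0.0333,0.025],
  [0,0,0,0.0245,-0.0123,0.0833,0.025],
  [0,0,0,0.0245,-0.0123,0.1167,0.025],
  [0,0,0,0.0245,-0.0123,0.1167,0.025],
  [0,0,0,0.0245,-0.0123,0.1167,0.025],
])

```text
clock: 12.22
eef_pos: [513.0, 326.2, 159.6]
tcp_rot: [-3.141, -0.0, 0.01]
contact_force: [0.3, -0.3, -2.5]
opening: 0.368
grasp_force: 60.2
```

```bash
python3 snap.py w6
python3 - <<'E'
from h import *
np.set_printoptions(precision=1,suppress=True)
p,w=load("w6.npz"); z=w[...,2]; near=np.hypot(w[...,0]-513,w[...,1]-324)<90
for lo,hi in((3,9),(44,56),(112,122)):
    m=near&(z>lo)&(z<hi); q=w[m]; print(lo,len(q),np.percentile(q,[1,99],0)[:,:2].ravel(),cv2.minAreaRect(q[:,:2].astype(np.float32)))
E
```

```text
12.225 [512.96365072 326.24229999 159.56561452] [-3.14146950e+00 -2.18013454e-04  1.02891667e-02] [ 0.33555497 -0.33576899 -2.53026892] [ 5.64004910e-01  4.01702437e-01  1.73551198e+00 -1.17274528e-05
  1.00412804e+00  2.12451835e+00]
3 9240 [466.6 264.3 567.4 382.7] ((513.2528686523438, 323.4256591796875), (109.1374282836914, 120.1777114868164), 0.2842768728733063)
44 3788 [521.4 279.7 548.2 367. ] ((514.128173828125, 323.3426208496094), (68.0279769897461, 88.45906829833984), 0.5045120120048523)
112 6931 [501.6 292.2 537.1 360.9] ((517.7763061523438, 326.4989318847656), (39.055606842041016, 70.21827697753906), 0.8855984807014465)
```

To row units: 0.059 m / 0.6 = 0.0983, 0.0017 m / 0.6 = 0.0028.

Emit:
move_arm([
  [0,0,0,0.0005,0.0028,0.0133,0.025],
  [0,0,0,0.0005,0.0028,0.0333,0.025],
  [0,0,0,0.0005,0.0028,0.0533,0.025],
  [0,0,0,0.0005,0.0028,0.07,0.025],
  [0,0,0,0.0005,0.0028,0.0833,0.025],
  [0,0,0,0.0005,0.0028,0.0917,0.025],
  [0,0,0,0.0005,0.0028,0.0967,0.025],
  [0,0,0,0.0005,0.0028,0.0983,0.025],
])

```text
clock: 13.28
eef_pos: [512.9, 324.8, 100.5]
tcp_rot: [-3.142, -0.0, 0.011]
contact_force: [-0.4, 0.4, -1.9]
opening: 0.37
grasp_force: 60.2
```

To row units: 0.0018 m / 0.6 = 0.003, 0.001 m / 0.6 = 0.0017.

Emit:
move_arm([
  [0,0,0,0,0,0.0017,0.025],
  [0,0,0,0,0,0.003,0.025],
  [0,0,0,0,0,0.003,0.025],
])

```text
clock: 13.65
eef_pos: [512.8, 324.7, 98.8]
tcp_rot: [-3.142, -0.0, 0.011]
contact_force: [0.7, -0.1, -3.0]
opening: 0.366
grasp_force: 60.2
```

To row units: 0.0005 m / 0.6 = 0.0008.

Emit:
move_arm([
  [0,0,0,0,0,0.0008,0.025],
  [0,0,0,0,0,0.0008,0.025],
])

```text
clock: 13.9
eef_pos: [512.9, 324.8, 98.3]
tcp_rot: [-3.141, -0.0, 0.011]
contact_force: [-0.3, -0.0, -0.5]
opening: 0.369
grasp_force: 60.4
```

```bash
python3 snap.py w7
python3 - <<'E'
import cv2
p=cv2.imread('pics/w7.png'); cv2.imwrite('pics/w7c.png',cv2.resize(p[100:320,180:460],None,fx=2.5,fy=2.5))
E
```

```text
13.9 [512.87505746 324.76099933  98.28551918] [-3.14145571e+00 -1.95183371e-04  1.07828660e-02] [-0.32373613 -0.04642061 -0.50517286] [5.62006958e-01 4.77019677e-01 1.77780004e+00 1.86297279e-05
 8.86534947e-01 2.12200863e+00]
```

View pics/w7c.png

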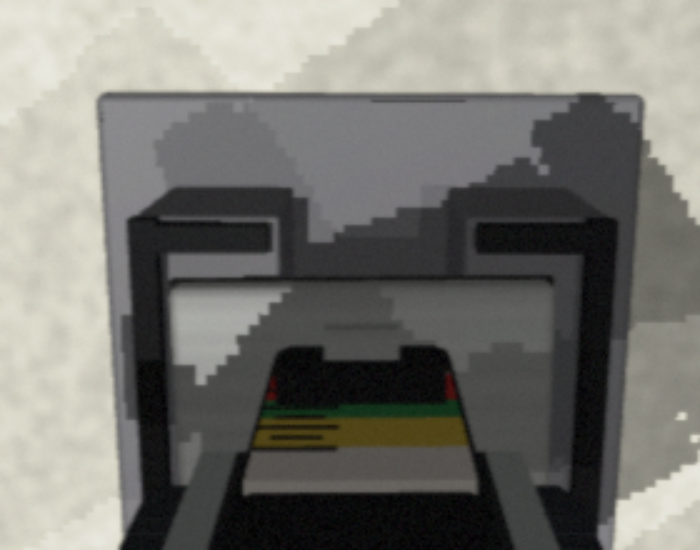

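The crop shows the foot inside the lips, with the gauge upright and the pointer still in green. The force and height match the original seat, so I release.

To row units: -0.133 m / 0.6 = -0.2217, -0.1 m / 0.6 = -0.1667.

Emit:
move_arm([
  [0,0,0,0,0,0,0.04],
  [0,0,0,0,0,0,0.06],
  [0,0,0,0,0,0,0.085],
  [0,0,0,0,0,0,0.085],
  [0,0,0,0,0,-0.025,0.085],
  [0,0,0,0,0,-0.0833,0.085],
  [0,0,0,0,0,-0.1667,0.085],
  [0,0,0,0,0,-0.2217,0.085],
])

```text
clock: 14.95
eef_pos: [513.5, 325.1, 234.7]
tcp_rot: [-3.14, -0.003, 0.011]
contact_force: [0.8, 0.5, -0.5]
opening: 0.997
grasp_force: 0.0
```

```bash
python3 snap.py w8
python3 - <<'E'
from h import *
np.set_printoptions(precision=1,suppress=True)
p,w=load("w8.npz"); z=w[...,2]; near=np.hypot(w[...,0]-513,w[...,1]-324)<90
for lo,hi in((3,9),(134,146)):
    m=near&(z>lo)&(z<hi); q=w[m]; print(lo,len(q),cv2.minAreaRect(q[:,:2].astype(np.float32)),np.median(q[:,2]))
m=near&(z>51)&(z<60);m[215:]=0
q=w[m]; A=np.c_[q[:,:2]-[513,324],np.ones(len(q))]; print(np.linalg.lstsq(A,q[:,2],rcond=None)[0])
E
```

```text
14.95 [513.45949862 325.12791221 234.7418607 ] [-3.13992492e+00 -2.65948815e-03  1.07779735e-02] [ 0.81675052  0.47319438 -0.46789657] [5.61997793e-01 3.21515224e-01 1.67063228e+00 3.05926735e-05
 1.14630613e+00 2.12200137e+00]
3 6416 ((512.998046875, 323.5458068847656), (109.75096130371094, 119.95210266113281), 0.4814283549785614) 4.912766768143172
134 2668 ((511.9272766113281, 324.9815673828125), (29.553342819213867, 32.095985412597656), 0.913271963596344) 138.75854201675287
[-0.   0.  54.6]
```

To row units: 0.45 m / 0.6 = 0.75, 0.39 m / 0.6 = 0.65.

Emit:
move_arm([
  [0,0,0,0,0.0667,0,0.085],
  [0,0,0,0,0.15,0,0.06],
  [0,0,0,0,0.25,0,0.04],
  [0,0,0,0,0.35,0,0.02],
  [0,0,0,0,0.45,0,0],
  [0,0,0,0,0.55,0,0],
  [0,0,0,0,0.65,0,0],
  [0,0,0,0,0.75,0,0],
], grip_force=20)

```text
clock: 16.0
eef_pos: [517.6, -127.3, 232.3]
tcp_rot: [3.141, -0.002, 0.011]
contact_force: [0.6, -0.5, 0.8]
opening: 0.005
grasp_force: 0.0
```

Emit:
move_arm([
  [0,0,0,0,0.0833,0,0],
  [0,0,0,0,0.15,0,0],
  [0,0,0,0,0.2,0,0],
  [0,0,0,0,0.2167,0,0],
  [0,0,0,0,0.2167,0,0],
  [0,0,0,0,0.2167,0,0],
])

```text
clock: 16.75
eef_pos: [519.1, -254.2, 231.4]
tcp_rot: [-3.141, 0.0, 0.011]
contact_force: [0.3, -0.4, -0.4]
opening: 0.001
grasp_force: 0.0
```

```bash
python3 snap.py w9
python3 - <<'E'
from h import *
np.set_printoptions(precision=1,suppress=True)
p,w=load("w9.npz"); h=cv2.cvtColor(p,cv2.COLOR_RGB2HSV)
for n,a,b in(("g",55,90),("y",20,32),("r",0,6)):
    m=((h[...,0]>=a)&(h[...,0]<=b)&(h[...,1]>120)&(h[...,2]>50)).astype(np.uint8)
    k,l,s,c=cv2.connectedComponentsWithStats(m)
    for i in range(1,k):
        if s[i,4]>150: q=w[l==i]; print(n,s[i],c[i],np.median(q,0),cv2.minEnclosingCircle(q[q[:,2]>18][:,:2].astype(np.float32)) if (q[:,2]>18).sum()>50 else '')
E
```

```text
16.75 [ 519.05827638 -254.23115782  231.35851345] [-3.14123369e+00  1.07032441e-05  1.14828592e-02] [ 0.33947932 -0.42972874 -0.41711062] [-4.58230982e-01  2.80417503e-01  1.73602852e+00  3.49338631e-04
  1.12531867e+00  1.10093193e+00]
g [ 316  191   40   39 1119] [335.8 211.6] [nan nan nan] ((508.1595764160156, -263.7066650390625), 17.132844924926758)
y [352 279  38  39 948] [373.1 296.2] [nan nan nan] ((468.10137939453125, -284.79449462890625), 61.13248062133789)
r [ 361   61   44   47 1634] [382.6  84.5] [nan nan nan] ((609.9224243164062, -298.9259033203125), 17.77444076538086)
```

View pics/w9.png

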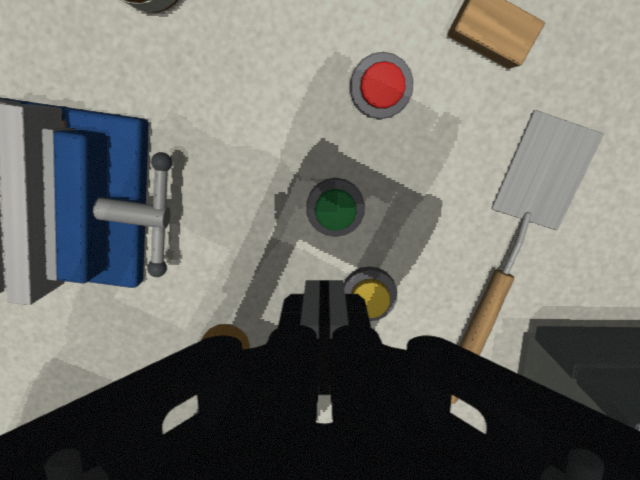

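The picture shows the green button at (336,211), with red at (383,85) and yellow at (371,298) well clear. Green's measured centre is (508.2, -263.7), and the circle fits its 36 mm width.

To row units: 0.202 m / 0.6 = 0.3367, -0.011 m / 0.6 = -0.0183.

Emit:
move_arm([
  [0,0,0,-0.0083,0.0083,0.0667,0],
  [0,0,0,-0.0183,0.0157,0.15,0],
  [0,0,0,-0.0183,0.0157,0.2333,0],
  [0,0,0,-0.0183,0.0157,0.3,0],
  [0,0,0,-0.0183,0.0157,0.33,0],
  [0,0,0,-0.0183,0.0157,0.3367,0],
  [0,0,0,-0.0183,0.0157,0.3367,0],
])

```text
clock: 17.68
eef_pos: [509.0, -265.0, 30.3]
tcp_rot: [3.141, -0.001, 0.011]
contact_force: [0.1, -0.0, 0.9]
opening: -0.003
grasp_force: 0.0
```

To row units: 0.0115 m / 0.6 = 0.0192, 0.003 m / 0.6 = 0.005.

Emit:
move_arm([
  [0,0,0,0,0,0.005,0],
  [0,0,0,0,0,0.01,0],
  [0,0,0,0,0,0.015,0],
  [0,0,0,0,0,0.0192,0],
])

```text
clock: 18.18
eef_pos: [508.5, -265.0, 17.9]
tcp_rot: [3.141, -0.001, 0.011]
contact_force: [-0.1, -0.2, 3.9]
opening: 0.005
grasp_force: 1.9
```

To row units: 0.0016 m / 0.6 = 0.0027, 0.001 m / 0.6 = 0.0017.

Emit:
move_arm([
  [0,0,0,0,0,0.0017,0],
  [0,0,0,0,0,0.0027,0],
])

```text
clock: 18.42
eef_pos: [508.5, -265.0, 16.3]
tcp_rot: [3.141, -0.001, 0.011]
contact_force: [1.4, -0.3, 4.1]
opening: 0.006
grasp_force: 2.3
```

Emit:
move_arm([
  [0,0,0,0,0,0.001,0],
  [0,0,0,0,0,0.0013,0],
])

```text
clock: 18.68
eef_pos: [508.5, -265.0, 16.0]
tcp_rot: [3.141, -0.001, 0.011]
contact_force: [-0.8, 0.0, 12.5]
opening: 0.001
grasp_force: 6.1
```

```bash
python3 -c "
from rig import sensors
s=sensors.sense();print(s['eef_pos'],s['contact_force'])"
```

```text
[ 508.53941753 -265.01704486   15.96096992] [-0.78595537  0.04233296 12.50959359]
```

At the stop (z 16.0, 12.5 N), so the button is fully down. Retreating.

To row units: -0.16 m / 0.6 = -0.2667, -0.13 m / 0.6 = -0.2167.

Emit:
move_arm([
  [0,0,0,0,0,-0.0083,0],
  [0,0,0,0,0,-0.05,0],
  [0,0,0,0,0,-0.1333,0],
  [0,0,0,0,0,-0.2167,0],
  [0,0,0,0,0,-0.2667,0],
  [0,0,0,0,0,-0.2667,0],
  [0,0,0,0,0,-0.2667,0],
])

```text
clock: 19.55
eef_pos: [507.3, -264.3, 174.2]
tcp_rot: [-3.141, 0.002, 0.011]
contact_force: [-0.7, 0.5, 0.1]
opening: -0.001
grasp_force: 0.0
```

Run:
```python
from rig import grab_frame,camera_params,order
import numpy as np
from h import *
p,d=grab_frame("scene"); w=cloud(d,*[camera_params("scene")[k] for k in("camera_matrix","world_from_camera")])
m=(np.hypot(w[...,0]-513,w[...,1]-325)<40)&(w[...,2]>132)&(w[...,2]<150)
print(m.sum(),np.nanmedian(w[m],0))
if m.sum()>20: print(order.sign_off())
```

```text
162 [514.51841838 321.85484759 138.8029934 ]
the job is handed in; nothing more can be done
None
```

I pressed the gauge flat on the rail at about 11–13 N for 1.4 s, read green (pointer at about 0.019 m), stood it back upright in its stand, pressed only the green button, and handed the job in at about 20 s.

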